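Match the cast hinge leaf to the jamb and hold it for pinning

TASK

Two open dies on the bench each hold a cast hinge leaf; lift out the one leaf whose knuckle fits between the two knuckles of the leaf screwed to the wooden jamb block. Bring it, level and opened out flat as a continuation of the jamb's leaf towards the robot, so that its knuckle sits between the other two with the holes in line, ready for the hinge pin, without forcing it against the jamb. Finish while still holding the leaf there in the gripper, still and in mid-air; leave the other leaf in its die, and the pin and the tools lying about, where they are.

Things in the scene. Friction and masses are not known exactly. Their poses are not given: they have to be found in the camera images.
- leaf: Leaf to use: aluminium casting with ONE middle knuckle. Origin: bore centre. y along the bore, plate towards -x, z up. mm: barrel 20 across, bore 12, y -14..14; plate y -33..33, x -80..-13, z -3..3; web to the knuckle y -14..14. Upright rib to grip: y -6..6, x -71..-19, top z 31. 0.11 to 0.22 kg, balanced near x -40. Lies loose in die_a with 2 mm play; 24 mm of rib stand above the die's rim
- odd_leaf: The leaf to leave: the same casting (same frame, plate and rib) but with TWO knuckles, y -33 to -17 and +17 to +33, as on the jamb, so it cannot mesh. Lies in die_b in the same way
- die_a: Dark steel open die holding the leaf, 114 (x) x 90 (y) x 30 mm, fixed. Origin: centre of underside. Cavity 94 x 70, walls 10, rim z 30; the plate's top lies 4 mm below the rim. The leaf's bore is at x +35, z +23 and the leaf's axes are parallel to the die's. The two dies look alike; which stands left changes
- die_b: The same die, holding odd_leaf
- jamb: Wooden block, fixed, with a hinge leaf screwed on top. Origin: on its bore axis, midway between its two knuckles, 75 mm above the bench; y along the bore. mm: block x 12..82, y -45..45, top z -3; knuckles 20 across, bore 12, y -33..-17 and 17..33, overhanging the front (-x) face. Gap open below, above and in front. Holes are in line with leaf and jamb origins together and axes parallel
- pin: Steel hinge pin, 8 mm thick, about 90 mm long with a 16 mm square head, lying loose on the bench. Origin about its middle on the bench. Not to be moved
- tape_measure: Tape measure 63 x 99 x 37 mm lying on the bench, loose, a bystander. Origin: centre of its underside
- masking_tape: Roll of masking tape 105 mm across, 36 high, loose, a bystander. Origin: centre of its underside
- sand_block: Sanding block 62 x 112 x 29 mm, loose, a bystander. Origin: centre of its underside
Mind the look-alikes: they are no part of the job. What is shaped like the leaf but turquoise is not meant. What is shaped like the die_b but turquoise is not meant.

How it is judged:
By the outcome, as a careful person would: the job done as asked, in the order asked, and still so for the second after the job is handed in, while the arm keeps its last pose, push and grip.
It also fails if it takes over 42 s, if anything falls off the work surface, if the arm or the gripper's body presses on something with over 40 N, if the wrist force passes 120 N, or if a joint passes its speed limit or range.

ROBOT

A 6-joint arm with a two-finger parallel gripper is mounted at the origin on a cart in front of the work surface, level with it; the furniture and walls round the work are solid. World frame = base frame: x ahead of the robot, y to its left, z up, the work surface at z = 0. Lengths are in m, angles in rad, forces in N, time in s.
With the tool pointing down it reaches from about 0.325 to 0.775 m from the base axis. Payload 5.5 kg.
Tool frame: the origin (TCP) lies between the finger pads; the fingertips stand 17 mm ahead of it and the grasp point (between the pads) lies 2 mm behind it (robot.finger_overhang is the distance from the TCP to the fingertips, in m); z points along the fingers, y is the line along which they close (so a half turn about z gives the same grasp; the last joint's range is limited). The gripper opens to 85 mm and grips with 20 to 120 N. Pads are 22 mm wide; open, the fingers measure 114 mm over their backs; the gripper's body (76 mm by 85 mm) begins 54 mm behind the grasp point. The pads swing forward as they close: fully open they stand 13 mm farther back than shut.
Start: joints at [-1.3, 0.091, 1.231, -0, 1.82, -0.057], TCP at [0.193, -0.568, 0.248] pointing down, gripper open.
Joint ranges: [-2.87, 2.87], [-0.86, 2.18], [0.17, 2.46], [-1.51, 4.65], [0.06, 2.69], [-2.65, 2.65]. Speed limits (rad/s): [2.57, 2.57, 3.01, 3.14, 3.14, 3.14].

INTERFACE

Orientations are given as [roll, pitch, yaw] about the fixed x, y, z axes, in that order (R = Rz(yaw) Ry(pitch) Rx(roll)).
In Python, from station import robot gives the robot as it stands.
- The arm moves only by the tool apply_moves, never from a script. Its argument "deltas" is a list of rows, each a list of 3 entries, a list of its own where there are three numbers: the shift along the tool's x, y, z scaled (see below), then the turn, a rotation vector about the tool's x, y, z scaled (see below), then the closure in counts, from 0 (fully open) to 255 (shut). A call has 1 to 5 rows; each row shifts and turns the commanded pose from where the row before left it, along the tool's axes as they then stand; what a row does not reach is not made up. The controller multiplies each number of a shift by 0.02 m and each number of a turn by 0.15 rad. A row lasts 1/8 s, in which the tool goes at most 62.5 mm and 10.7 degrees, less where a joint would pass 70% of its speed; a pose out of reach is approached as far as the arm can. A call with a number of a shift or a turn outside -1 to 1 is refused whole. A call with a gripper value outside its range is refused whole. The fingers move at their own pace and stop on an object; "grip_force" is the grip in N (left out, the last holds). Time passes only in rows, so rows that do not move let the fingers close. It gives the time, the measured TCP pose, the force, the opening and the grip force at its end, in the units of the state.
- robot.observe(): the state, without advancing time (a new reading comes with each control period).
- robot.capture(name): name is "side" or "top"; returns the picture (480x640x3 uint8, blue, green, red); there is no depth.
- robot.camera_model(name): a dict with "fx", "fy", "cx", "cy" (pixels), "rvec" (rotation vector, rad) and "tvec" (3), from world to camera coordinates, as OpenCV has them. Camera axes: x right, y down, z forward; pixel columns grow to the right and rows downward; lengths in m; the calibration is good to about 2 mm. A picture is of the moment at which its call begins. camera_model takes no time and is no camera call.
- robot.hand_in(): hands the job in; it is judged then, once.
Trained networks look in the newest picture that a camera, given by its name, has taken for a name from the list of things; names that differ only in an ending like _2 or _b are one class to them, and where a whole thing is asked for, a point or a joint stands for the part that bears it (a point fixed in the world has none). Each returns a list of dicts, best first, with "score" (0 to 1); they miss things now and then, are a little off and sometimes report something else, mostly with a low value. They report only what shows in the picture. A call takes as long as a camera call. They do not tell look-alikes from the thing itself.
- robot.trace(camera, thing): "region" (480x640 bool, what is visible of it) and "point" ([column, row] in pixels, amid what is visible of it).
The state is a dict: "clock": time; "joints": joint angles; "dq": joint speeds; "tau": joint torques, N m; "position": TCP position; "ee_rot": TCP orientation; "force": force on the tool from outside, world axes, zero at the start; "wrist_torque": the same for the moment, N m; "gripper_width": finger opening in m; "gripper_force": force on a finger pad.
Only numpy, scipy, OpenCV 4.12 (cv2) and the standard library are available. Lean on these libraries where they do the work, as an engineer would, in place of code of your own. Each camera call takes 0.05 s, during which the arm holds its last target. There are 200 camera calls.

## Working session

There is one attempt and no reset: what is moved stays moved. The work goes in short steps, Python scripts to look and compute and a tool call to move; the robot and the scene stay as the last step left them, time stands still between calls to the robot, and variables do not carry over. Pictures are saved under pics/ and viewed, at most 10 in all, crops included, and the job is handed in when it is done.

Besides the shell and the picture viewer there is one more tool, called after ">>>" by a JSON object that holds its "op" and its "data". apply_moves: Moves the arm, as the interface text tells. Its arguments: {"type":"object","properties":{"deltas":{"type":"array"},"grip_force":{"type":"number"}},"required":["deltas"]}

```bash
mkdir -p pics; ls; cat > h.py <<'E'
from station import robot
import numpy as np, cv2
def cam(n):
    m=robot.camera_model(n); R=cv2.Rodrigues(np.array(m["rvec"],float))[0]; t=np.array(m["tvec"],float).ravel()
    return m,R,t
def proj(n,P):
    m,R,t=cam(n); c=np.atleast_2d(P)@R.T+t
    return np.c_[m["fx"]*c[:,0]/c[:,2]+m["cx"], m["fy"]*c[:,1]/c[:,2]+m["cy"]]
def back(n,uv,z):
    m,R,t=cam(n); C=-R.T@t; uv=np.atleast_2d(uv)
    d=np.c_[(uv[:,0]-m["cx"])/m["fx"],(uv[:,1]-m["cy"])/m["fy"],np.ones(len(uv))]@R
    return C+d*((z-C[2])/d[:,2])[:,None]
E
python3 - <<'E'
from h import *
for n in("side","top"):
    im=robot.capture(n); cv2.imwrite(f"pics/{n}0.png",im)
    m,R,t=cam(n); print(n,m["fx"],-R.T@t,R[2])
    for k in("leaf","die_a","jamb","pin"):
        for d in robot.trace(n,k): 
            ys,xs=np.nonzero(d["region"]); print(k,round(d["score"],2),np.round(d["point"]),xs.min(),xs.max(),ys.min(),ys.max(),len(xs))
print(robot.observe())
E
```

```text
pics
side 506.5847712693109 [0.01975347 1.12738261 0.82811303] [ 0.32685425 -0.79372997 -0.5129903 ]
leaf 0.76 [298. 304.] 282 317 293 318 559
leaf 0.73 [362. 318.] 348 374 303 332 506
die_a 0.93 [327. 270.] 304 353 249 283 635
die_a 0.71 [293. 314.] 269 325 288 331 1016
die_a 0.7 [357. 195.] 340 375 185 207 574
jamb 0.96 [321. 210.] 307 342 191 224 894
pin 0.39 [268. 260.] 264 276 252 267 52
top 618.88628948882 [-0.31858191 -0.11547588  1.46682158] [ 0.49922636  0.03817863 -0.86563008]
leaf 0.8 [226. 257.] 206 236 242 273 618
die_a 0.73 [318. 253.] 305 327 243 283 422
die_a 0.66 [218. 272.] 200 240 235 282 531
die_a 0.63 [477. 252.] 460 495 233 274 1367
jamb 0.66 [414. 224.] 389 436 203 245 1304
{'clock': 0.5, 'joints': array([-1.29969384e+00,  9.11071432e-02,  1.23073008e+00,  9.75614811e-06,
        1.81978758e+00, -5.67193896e-02]), 'dq': array([ 0.00054271, -0.00054604, -0.00075914, -0.00175897,  0.00116748,
       -0.00063026]), 'tau': array([-9.90787557e-04, -4.57910872e+01, -4.17657995e+01, -1.82494687e-04,
        1.05977117e-03, -1.31813272e-05]), 'position': array([ 0.19318196, -0.56806078,  0.24825394]), 'ee_rot': array([-3.14156110e+00, -1.12622461e-05,  3.27824278e-01]), 'force': array([ 0.95265559, -0.47828298, -0.58587502]), 'wrist_torque': array([-0.01924849,  0.00316241,  0.00518652]), 'gripper_force': 0.0, 'gripper_width': 0.0851280558779275}
```

```bash
python3 - <<'E'
import cv2
a=cv2.imread("pics/top0.png")[190:330,170:530]; b=cv2.imread("pics/side0.png")[170:350,240:420]
cv2.imwrite("pics/topc.png",cv2.resize(a,None,fx=2.2,fy=2.2,interpolation=cv2.INTER_CUBIC))
cv2.imwrite("pics/sidec.png",cv2.resize(b,None,fx=3.3,fy=3.3,interpolation=cv2.INTER_CUBIC))
E
```

```text
(no output)
```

View pics/topc.png

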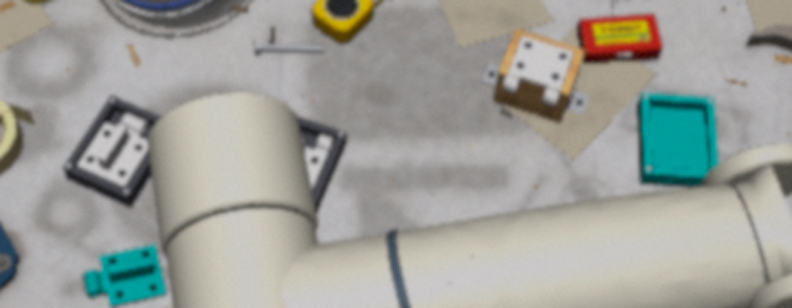

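View pics/sidec.png

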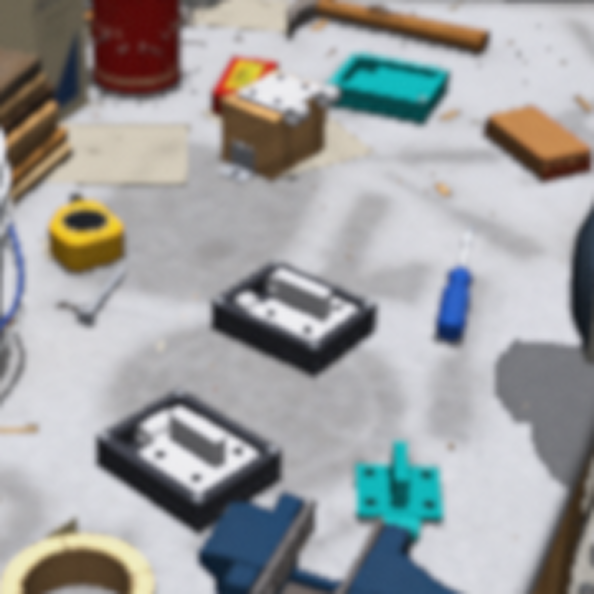

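The side view shows two dark dies, near at about (297,308) and far at about (327,268), with the jamb at about (321,210). The turquoise leaf at (362,318) and the turquoise die at (357,195) are decoys. In the top view the arm hides part of the far die.

```bash
python3 - <<'E'
from h import *
print("side near",back("side",[[297,308]],.025),"far",back("side",[[329,263]],.025),"jamb knuckles",back("side",[[331,203],[321,207]],.08))
print("top left",back("top",[[222,258]],.025),"jamb knuck",back("top",[[402,228],[420,233]],.08), "second",back("top",[[316,258]],.025))
b=cv2.imread("pics/side0.png")[245:335,262:358]
cv2.imwrite("pics/dies.png",cv2.resize(b,None,fx=6.2,fy=6.2,interpolation=cv2.INTER_CUBIC))
E
```

```text
side near [[0.4456123  0.22213297 0.025     ]] far [[4.48799724e-01 1.56081065e-04 2.50000000e-02]] jamb knuckles [[ 0.54541937 -0.25179386  0.08      ]
 [ 0.56396543 -0.21180629  0.08      ]]
top left [[0.44745114 0.21834581 0.025     ]] jamb knuck [[ 0.54973663 -0.25039799  0.08      ]
 [ 0.5385871  -0.29778714  0.08      ]] second [[ 0.46983047 -0.0302152   0.025     ]]
```

View pics/dies.png

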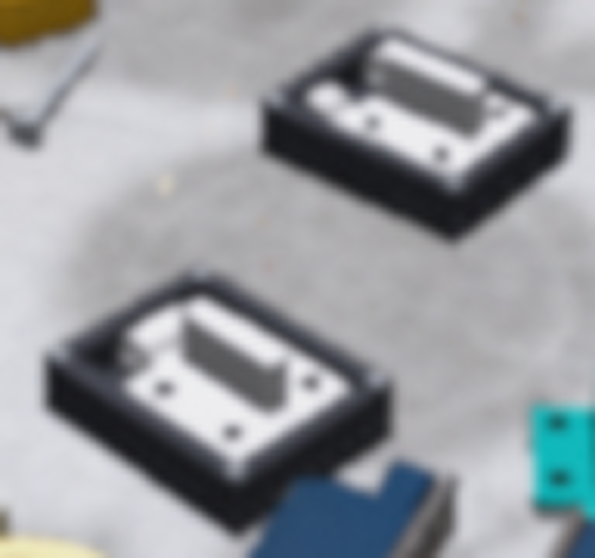

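Near die at (297,308): its leaf has a single middle knuckle at the end of the rib, so it is die_a with the leaf to take. The far die at (327,268) shows a knuckle at the corner and a dark gap in the middle, so it holds odd_leaf and stays. The turquoise pieces are not meant. Next I fit poses by rendering models in both views.

```bash
cat > fit.py <<'E'
from h import *
from scipy.optimize import minimize
S=6
def box(x0,x1,y0,y1,z0,z1): return np.array([[x,y,z] for x in(x0,x1) for y in(y0,y1) for z in(z0,z1)],float)/1e3
def cyl(y0,y1,r=10): 
    a=np.linspace(0,2*np.pi,24,endpoint=False); return np.array([[r*np.cos(t),y,r*np.sin(t)] for t in a for y in(y0,y1)])/1e3
def quad(x0,x1,y0,y1,z): return np.array([[x0,y0,z],[x1,y0,z],[x1,y1,z],[x0,y1,z]],float)/1e3
def pose(P,p): # x,y,z,yaw
    c,s=np.cos(p[3]),np.sin(p[3]); return P@np.array([[c,-s,0],[s,c,0],[0,0,1]]).T+p[:3]
def die(p):
    d=p[:4]; L=np.array([35+p[4]*1e3,p[5]*1e3,23])/1e3
    f=lambda P:pose(P+L,d)
    return [(1,[pose(box(-57,57,-45,45,0,30),d)],None),(2,[pose(quad(-57,57,-45,45,30),d)],None),
     (3,[pose(quad(-47,47,-35,35,30),d)],None),
     (4,[f(quad(-80,-13,-33,33,3)),f(quad(-14,0,-14,14,3)),f(cyl(-14,14))],3),
     (5,[f(box(-71,-19,-6,6,3,31))],None),(6,[f(quad(-71,-19,-6,6,31))],None)]
def jamb(p):
    f=lambda P:pose(P,p)
    return [(1,[f(box(12,82,-45,45,-75,-3))],None),(2,[f(quad(12,82,-45,45,-3)),f(box(12,12.01,-45,45,-75,-3))],None),(5,[f(quad(12,82,-45,45,-3))],None),
     (3,[f(box(13,80,-33,33,-3,3))]+[f(q) for a,b in((-33,-17),(17,33)) for q in(box(0,14,a,b,-3,3),cyl(a,b))],None)]
def leaf(p):
    f=lambda P:pose(P,p)
    return [(1,[f(box(-80,-13,-33,33,-3,3)),f(box(-14,0,-14,14,-3,3)),f(cyl(-14,14))],None),(2,[f(box(-71,-19,-6,6,3,31))],None),(3,[f(quad(-71,-19,-6,6,31))],None)]
def labels(n,regs,w):
    x0,x1,y0,y1=w; L=np.zeros(((y1-y0)*S,(x1-x0)*S),np.uint8); M={}
    for k,Ps,clip in regs:
        m=np.zeros_like(L)
        for P in Ps:
            uv=(proj(n,P)-[x0-.5,y0-.5])*S-.5
            cv2.fillConvexPoly(m,cv2.convexHull(np.round(uv*16).astype(np.int32)),1,shift=4)
        if clip: m&=(M[clip])
        M[k]=m; L[m>0]=k
    return L
def cost(n,im,regs,w,mask=None):
    x0,x1,y0,y1=w; L=labels(n,regs,w); K=L.max()+1
    A=np.stack([cv2.GaussianBlur(cv2.resize((L==k).astype(np.float32),(x1-x0,y1-y0),interpolation=cv2.INTER_AREA),(0,0),.8) for k in range(K)],-1).reshape(-1,K)
    B=im[y0:y1,x0:x1].reshape(-1,3).astype(float)
    if mask is not None: q=mask[y0:y1,x0:x1].ravel(); A=A[q];B=B[q]
    c=np.linalg.lstsq(A,B,rcond=None)[0]
    return np.mean(np.minimum((A@c-B)**2,2500))
def fit(model,views,p0,step,free):
    p0=np.array(p0,float); step=np.array(step); free=list(free)
    def full(q): p=p0.copy(); p[free]+=q*step[free]; return p
    J=lambda q: sum(cost(n,im,model(full(q)),w,mk) for n,im,w,mk in views)+ .5*np.sum(q**2)*0
    best=None
    sim=np.vstack([np.zeros(len(free)),np.eye(len(free))])
    for _ in range(3):
        r=minimize(J,sim[0],method="Nelder-Mead",options=dict(initial_simplex=sim,xatol=.01,fatol=.01,maxiter=400))
        sim=np.vstack([r.x,r.x+.3*np.eye(len(free))])
    return full(r.x),r.fun
def win(n,P,pad=6):
    uv=proj(n,P); a=np.floor(uv.min(0)-pad).astype(int); b=np.ceil(uv.max(0)+pad).astype(int); return a[0],b[0],a[1],b[1]
E
cat > run1.py <<'E'
from fit import *
import sys
I={n:cv2.imread(f"pics/{n}0.png") for n in("side","top")}
mk=np.ones((480,640),bool); mk[:,236:]=False; mkj=np.ones((480,640),bool)
def views(model,p,ns,m): 
    P=np.vstack([q for _,Ps,_ in model(p) for q in Ps]); return [(n,I[n],win(n,P),m if n=="top" else None) for n in ns]
out={}
for nm,model,p0,st,m in (("die",die,[.446,.22,0,-.6,0,0],[.006,.006,.004,.15,.001,.001],mk),("jamb",jamb,[.552,-.255,.075,-.25],[.008,.008,.004,.12],mkj)):
  for ns in (("side","top"),("side",),("top",)):
    best=None
    fr=[0,1,3]+([4,5] if nm=="die" else [])
    for yaw in ([p0[3]-.25,p0[3],p0[3]+.25] if len(ns)==2 else [p0[3]]):
        q=p0.copy(); q[3]=yaw; r=fit(model,views(model,q,ns,m),q,st,fr)
        if best is None or r[1]<best[1]: best=r
    if len(ns)==2: 
        p0=list(best[0]); r=fit(model,views(model,p0,ns,m),p0,st,[2]+fr); print("free z",np.round(r[0],4),round(r[1],1))
    print(nm,ns,np.round(best[0],4),round(best[1],1))
  out[nm]=p0
  for n in I:
    o=cv2.resize(I[n],None,fx=5,fy=5,interpolation=cv2.INTER_CUBIC)
    for k,Ps,_ in model(p0):
        for P in Ps: 
            h=cv2.convexHull(((proj(n,P)+.5)*5-.5).round().astype(np.int32)); cv2.polylines(o,[h],True,(0,0,255) if k>3 else (0,255,0),1)
    x0,x1,y0,y1=[v*5 for v in views(model,p0,(n,),m)[0][2]]; out[nm+n]=cv2.resize(o[y0:y1,x0:x1],(390,290))
cv2.imwrite("pics/ov.png",np.vstack([np.hstack([out["dieside"],out["dietop"]]),np.hstack([out["jambside"],out["jambtop"]])]))
E
time python3 run1.py
```

```text
Traceback (most recent call last):
  File "run1.py", line 13, in <module>
    q=p0.copy(); q[3]=yaw; r=fit(model,views(model,q,ns,m),q,st,fr)
                             ~~~^^^^^^^^^^^^^^^^^^^^^^^^^^^^^^^^^^^
  File "fit.py", line 48, in fit
    r=minimize(J,sim[0],method="Nelder-Mead",options=dict(initial_simplex=sim,xatol=.01,fatol=.01,maxiter=400))
  File "fit.py", line 44, in <lambda>
    J=lambda q: sum(cost(n,im,model(full(q)),w,mk) for n,im,w,mk in views)+ .5*np.sum(q**2)*0
                ~~~^^^^^^^^^^^^^^^^^^^^^^^^^^^^^^^^^^^^^^^^^^^^^^^^^^^^^^^
  File "fit.py", line 44, in <genexpr>
    J=lambda q: sum(cost(n,im,model(full(q)),w,mk) for n,im,w,mk in views)+ .5*np.sum(q**2)*0
                    ~~~~^^^^^^^^^^^^^^^^^^^^^^^^^^
  File "fit.py", line 35, in cost
    x0,x1,y0,y1=w; L=labels(n,regs,w); K=L.max()+1
                     ~~~~~~^^^^^^^^^^
  File "fit.py", line 29, in labels
    uv=(proj(n,P)-[x0-.5,y0-.5])*S-.5
        ~~~~^^^^^
  File "h.py", line 7, in proj
    m,R,t=cam(n); c=np.atleast_2d(P)@R.T+t
          ~~~^^^
  File "h.py", line 4, in cam
    m=robot.camera_model(n); R=cv2.Rodrigues(np.array(m["rvec"],float))[0]; t=np.array(m["tvec"],float).ravel()
ValueError: time passes only in moves, steps and waits

real	0m4.485s
user	0m7.274s
sys	0m0.173s
```

```bash
sed -i 's/^def cam/from functools import lru_cache\n@lru_cache\ndef cam/' h.py; time python3 run1.py
```

```text
free z [ 0.4502  0.2123  0.002  -0.3686  0.0011  0.0019] 1032.7
die ('side', 'top') [ 0.4505  0.2118  0.     -0.3696  0.0012  0.0022] 1167.3
die ('side',) [ 0.4504  0.2107  0.     -0.3755  0.0012  0.001 ] 805.7
die ('top',) [ 4.530e-01  2.132e-01  0.000e+00 -3.627e-01 -1.000e-04  1.200e-03] 183.8
free z [ 0.5462 -0.2746  0.0788 -0.2704] 976.3
jamb ('side', 'top') [ 0.5491 -0.2755  0.075  -0.3029] 760.2
jamb ('side',) [ 0.5465 -0.2826  0.075  -0.2259] 631.0
jamb ('top',) [ 0.5494 -0.2748  0.075  -0.2864] 329.0
real	0m18.901s
user	0m37.738s
sys	0m0.180s
```

View pics/ov.png

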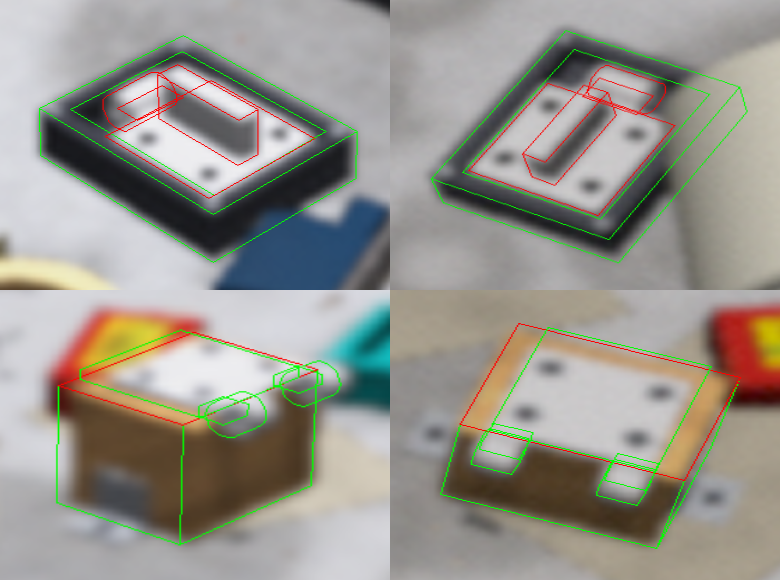

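The overlay shows the die and jamb models lying well on the pictures, with the single knuckle in the near die confirmed. I start moving towards it.

>>> {"op": "apply_moves", "data": {"deltas": [[[1,-0.7,0],[0,0,0],0],[[1,-0.7,0],[0,0,0],0],[[1,-0.7,0],[0,0,0],0],[[1,-0.7,0],[0,0,0],0],[[1,-0.7,0],[0,0,0],0]]}}

```text
clock: 1.12
position: [0.2663, -0.4681, 0.2485]
ee_rot: [3.141, -0.0, 0.328]
force: [-0.3, 0.4, -0.3]
gripper_width: 0.0853
gripper_force: 0.0
```

>>> {"op": "apply_moves", "data": {"deltas": [[[1,-0.7,0],[0,0,0],0],[[1,-0.7,0],[0,0,0],0],[[1,-0.7,0],[0,0,0],0],[[1,-0.7,0],[0,0,0],0],[[1,-0.7,0],[0,0,0],0]]}}

```text
clock: 1.75
position: [0.3382, -0.3695, 0.2485]
ee_rot: [3.141, -0.0, 0.329]
force: [0.1, -0.5, -0.7]
gripper_width: 0.0852
gripper_force: 0.0
```

>>> {"op": "apply_moves", "data": {"deltas": [[[1,-0.7,0],[0,0,0],0],[[1,-0.7,0],[0,0,0],0],[[1,-0.7,0],[0,0,0],0],[[1,-0.7,0],[0,0,0],0],[[1,-0.7,0],[0,0,0],0]]}}

```text
clock: 2.38
position: [0.4101, -0.271, 0.2485]
ee_rot: [3.141, -0.0, 0.329]
force: [-0.9, -0.4, -0.5]
gripper_width: 0.0854
gripper_force: 0.0
```

Look here with the arm elsewhere, and refit.

```bash
python3 - <<'E'
from h import *
for n in("side","top"): cv2.imwrite(f"pics/{n}1.png",robot.capture(n))
a=cv2.imread("pics/top1.png")[190:330,190:450]
cv2.imwrite("pics/t1c.png",cv2.resize(a,None,fx=3,fy=3,interpolation=cv2.INTER_CUBIC))
E
```

```text
(no output)
```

View pics/t1c.png

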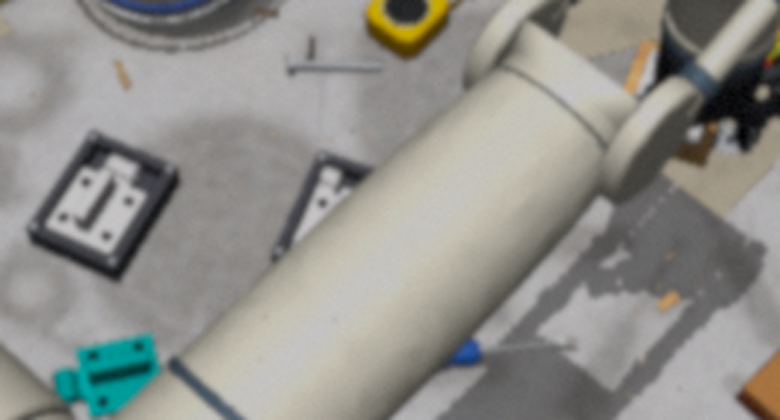

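The left die, crop (100,205) or image (223,258), is now fully clear. One knuckle in the middle of the +x end is confirmed, and the other die shows a corner knuckle. I refit with this view, and with coloured clutter masked out of the jamb views.

```bash
cat > run2.py <<'E'
from fit import *
S0=cv2.imread("pics/side0.png");T0=cv2.imread("pics/top0.png");T1=cv2.imread("pics/top1.png")
def W(model,p,n): return win(n,np.vstack([q for _,Ps,_ in model(p) for q in Ps]))
def notclutter(im):
    h=cv2.cvtColor(im,cv2.COLOR_BGR2HSV).astype(int)
    bad=((h[...,1]>150)&((h[...,0]<5)|(h[...,0]>172)|((h[...,0]>22)&(h[...,0]<110))))
    return cv2.dilate(bad.astype(np.uint8),np.ones((5,5)))==0
def blue(im):
    h=cv2.cvtColor(im,cv2.COLOR_BGR2HSV); return cv2.dilate(((h[...,1]>110)).astype(np.uint8),np.ones((5,5)))==0
p=[.4505,.212,0,-.37,.001,.0015]; st=[.004,.004,.004,.08,.001,.001]
V={"side":("side",S0,W(die,p,"side"),blue(S0)),"top":("top",T1,W(die,p,"top"),None)}
for ns,fr in((("side","top"),[0,1,2,3,4,5]),(("side","top"),[0,1,3,4,5]),(("side",),[0,1,3,4,5]),(("top",),[0,1,3,4,5])):
    r=fit(die,[V[n] for n in ns],p,st,fr); print("die",ns,np.round(r[0],4),round(r[1],1), "leaf bore", np.round(pose(np.array([[.035+r[0][4],r[0][5],.023]]),r[0]),4))
p=[.549,-.275,.075,-.28]; st=[.004,.004,.004,.08]
V={"side":("side",S0,W(jamb,p,"side"),notclutter(S0)),"top":("top",T0,W(jamb,p,"top"),notclutter(T0))}
for ns,fr in((("side","top"),[0,1,2,3]),(("side","top"),[0,1,3]),(("side",),[0,1,3]),(("top",),[0,1,3])):
    r=fit(jamb,[V[n] for n in ns],p,st,fr); print("jamb",ns,np.round(r[0],4),round(r[1],1))
E
python3 run2.py
```

```text
die ('side', 'top') [ 0.4504  0.2128  0.0024 -0.3686  0.0005  0.0014] 644.3 leaf bore [[0.484  0.2013 0.0254]]
die ('side', 'top') [ 0.4509  0.2119  0.     -0.3666  0.0007  0.0013] 715.6 leaf bore [[0.4847 0.2003 0.023 ]]
die ('side',) [ 0.4506  0.2107  0.     -0.369   0.001   0.0012] 412.2 leaf bore [[0.4847 0.1988 0.023 ]]
die ('top',) [ 4.531e-01  2.135e-01  0.000e+00 -3.572e-01  2.000e-04  1.200e-03] 201.4 leaf bore [[0.4865 0.2023 0.023 ]]
jamb ('side', 'top') [ 0.5456 -0.2749  0.0788 -0.2676] 614.5
jamb ('side', 'top') [ 0.5482 -0.2755  0.075  -0.2932] 664.9
jamb ('side',) [ 0.5464 -0.2823  0.075  -0.2275] 395.2
jamb ('top',) [ 0.5495 -0.275   0.075  -0.2827] 192.3
```

>>> {"op": "apply_moves", "data": {"deltas": [[[0.4,-1,0],[0,0,0],0],[[0.4,-1,0],[0,0,0],0],[[0.4,-1,0],[0,0,0],0],[[0.4,-1,0],[0,0,0],0],[[0.4,-1,0],[0,0,0],0]]}}

```text
clock: 3.1
position: [0.4147, -0.1639, 0.2484]
ee_rot: [3.141, -0.0, 0.327]
force: [0.3, 0.7, -0.5]
gripper_width: 0.0857
gripper_force: 0.0
```

>>> {"op": "apply_moves", "data": {"deltas": [[[0.4,-1,0],[0,0,0],0],[[0.4,-1,0],[0,0,0],0],[[0.4,-1,0],[0,0,0],0],[[0.4,-1,0],[0,0,0],0],[[0.4,-1,0],[0,0,0],0]]}}

```text
clock: 3.72
position: [0.4203, -0.0565, 0.2484]
ee_rot: [3.141, -0.0, 0.327]
force: [0.0, -0.1, -0.5]
gripper_width: 0.0857
gripper_force: 0.0
```

>>> {"op": "apply_moves", "data": {"deltas": [[[0.4,-1,0],[0,0,0],0],[[0.4,-1,0],[0,0,0],0],[[0.4,-1,0],[0,0,0],0],[[0.4,-1,0],[0,0,0],0],[[0.4,-1,0],[0,0,0],0]]}}

```text
clock: 4.35
position: [0.4259, 0.0509, 0.2484]
ee_rot: [3.141, -0.0, 0.327]
force: [0.8, 0.6, 0.6]
gripper_width: 0.0852
gripper_force: 0.0
```

>>> {"op": "apply_moves", "data": {"deltas": [[[0.436,-0.942,0.7],[0,0,0],0],[[0.436,-0.942,0.7],[0,0,0],0],[[0.436,-0.942,0.7],[0,0,0],0],[[0.436,-0.942,0.7],[0,0,0],0],[[0.436,-0.942,0.7],[0,0,0],0]]}}

```text
clock: 4.97
position: [0.4369, 0.154, 0.178]
ee_rot: [3.142, -0.0, 0.327]
force: [1.1, 0.1, -0.8]
gripper_width: 0.085
gripper_force: 0.0
```

>>> {"op": "apply_moves", "data": {"deltas": [[[0.436,-0.942,0.7],[0,0,0],0],[[0.436,-0.942,0.7],[0,0,0],0],[[0.436,-0.942,0.7],[0,0,0],0],[[0,0,0.4],[0,0,0.925],0],[[0,0,0.4],[0,0,0.925],0]]}}

```text
clock: 5.6
position: [0.4433, 0.2155, 0.12]
ee_rot: [3.141, 0.0, 0.046]
force: [0.2, -0.9, 0.2]
gripper_width: 0.0856
gripper_force: 0.0
```

>>> {"op": "apply_moves", "data": {"deltas": [[[0,0,0.4],[0,0,0.925],0],[[0,0,0.4],[0,0,0.925],0],[[0,0,0],[0,0,0.925],0],[[0,0,0],[0,0,0],0]]}}

```text
clock: 6.1
position: [0.4436, 0.2151, 0.1044]
ee_rot: [-3.142, -0.0, -0.365]
force: [-0.1, -0.5, -0.3]
gripper_width: 0.0854
gripper_force: 0.0
```

>>> {"op": "apply_moves", "data": {"deltas": [[[0,-0.05,0.68],[0,0,0],0],[[0,0,0.68],[0,0,0],0],[[0,0,0.68],[0,0,0],0],[[0,0,0.68],[0,0,0],0],[[0,0,0],[0,0,0],100]], "grip_force": 30}}

```text
clock: 6.72
position: [0.4435, 0.2157, 0.048]
ee_rot: [3.139, 0.002, -0.366]
force: [0.5, 0.2, 0.3]
gripper_width: 0.0695
gripper_force: 0.0
```

>>> {"op": "apply_moves", "data": {"deltas": [[[0,0,0],[0,0,0],255],[[0,0,0],[0,0,0],255],[[0,0,0],[0,0,0],255],[[0,0,0],[0,0,0],255],[[0,0,0],[0,0,0],255]]}}

```text
clock: 7.35
position: [0.445, 0.2169, 0.0508]
ee_rot: [-3.139, -0.001, -0.366]
force: [1.5, 4.2, 4.0]
gripper_width: 0.0112
gripper_force: 34.1
```

Gripped with little side force. Firm up and lift straight.

>>> {"op": "apply_moves", "data": {"deltas": [[[0,0,0],[0,0,0],255],[[0,0,0],[0,0,0],255],[[0,0,-0.3],[0,0,0],255],[[0,0,-0.6],[0,0,0],255],[[0,0,-1],[0,0,0],255]], "grip_force": 80}}

```text
clock: 7.98
position: [0.4432, 0.2149, 0.0862]
ee_rot: [3.137, 0.003, -0.366]
force: [-0.3, 0.4, -1.9]
gripper_width: 0.0099
gripper_force: 79.0
```

>>> {"op": "apply_moves", "data": {"deltas": [[[0,0,-1],[0,0,0],255],[[0,0,-1],[0,0,0],255],[[0,0,-1],[0,0,0],255],[[0,0,-1],[0,0,0],255],[[0,0,0],[0,0,0],255]]}}

```text
clock: 8.6
position: [0.4454, 0.2164, 0.1704]
ee_rot: [-3.139, -0.003, -0.366]
force: [0.4, 1.0, -3.0]
gripper_width: 0.0106
gripper_force: 79.1
```

>>> {"op": "apply_moves", "data": {"deltas": [[[0.2,0.5,0],[0,0,0],255],[[0.38,0.98,0],[0,0,0],255],[[0.38,0.98,0],[0,0,0],255],[[0.38,0.98,0],[0,0,0],255],[[0.38,0.98,0],[0,0,0],255]]}}

```text
clock: 9.22
position: [0.4443, 0.1198, 0.1665]
ee_rot: [3.14, 0.002, -0.366]
force: [0.2, 0.1, -2.1]
gripper_width: 0.0103
gripper_force: 79.1
```

>>> {"op": "apply_moves", "data": {"deltas": [[[0.38,0.98,0],[0,0,0],255],[[0.38,0.98,0],[0,0,0],255],[[0.38,0.98,0],[0,0,0],255],[[0.38,0.98,0],[0,0,0],255],[[0.38,0.98,0],[0,0,0],255]]}}

```text
clock: 9.85
position: [0.4446, 0.0148, 0.1665]
ee_rot: [3.141, 0.002, -0.366]
force: [1.0, 0.0, -2.1]
gripper_width: 0.0102
gripper_force: 79.0
```

>>> {"op": "apply_moves", "data": {"deltas": [[[0.38,0.98,0],[0,0,0],255],[[0.38,0.98,0],[0,0,0],255],[[0.38,0.98,0],[0,0,0],255],[[0.38,0.98,0],[0,0,0],255],[[0.38,0.98,0],[0,0,0],255]]}}

```text
clock: 10.48
position: [0.4449, -0.0901, 0.1664]
ee_rot: [3.141, 0.002, -0.366]
force: [0.4, 0.1, -2.0]
gripper_width: 0.0103
gripper_force: 79.0
```

>>> {"op": "apply_moves", "data": {"deltas": [[[0.38,0.98,0.3],[0,0,0],255],[[0.38,0.98,0.3],[0,0,0],255],[[0.38,0.98,0.3],[0,0,0],255],[[0.38,0.98,0.3],[0,0,-0.25],255],[[0.2,0.5,0.3],[0,0,-0.29],255]]}}

```text
clock: 11.1
position: [0.4455, -0.185, 0.1362]
ee_rot: [3.142, 0.003, -0.285]
force: [0.5, 0.3, -2.6]
gripper_width: 0.0099
gripper_force: 79.0
```

>>> {"op": "apply_moves", "data": {"deltas": [[[0.24,0.73,0.4],[0,0,0],255],[[0.24,0.73,0.4],[0,0,0],255],[[0.24,0.73,0.4],[0,0,0],255],[[0.24,0.73,0.4],[0,0,0],255],[[0,0,0],[0,0,0],255]]}}

```text
clock: 11.72
position: [0.4482, -0.2461, 0.1047]
ee_rot: [-3.141, 0.002, -0.287]
force: [-0.6, 0.6, -2.1]
gripper_width: 0.0104
gripper_force: 79.0
```

```bash
python3 - <<'E'
from h import *
print(robot.observe()["position"])
c=[]
for n in("side","top"):
    im=robot.capture(n); cv2.imwrite(f"pics/{n}2.png",im)
    u=proj(n,[.51,-.26,.08])[0].astype(int); c.append(cv2.resize(im[u[1]-45:u[1]+45,u[0]-60:u[0]+60],None,fx=6,fy=6,interpolation=cv2.INTER_CUBIC)[:,:]); print(u)
cv2.imwrite("pics/s2.png",cv2.resize(np.hstack(c),(800,300)))
E
```

```text
[ 0.44817876 -0.24607161  0.10472301]
[342 204]
[405 241]
```

View pics/s2.png

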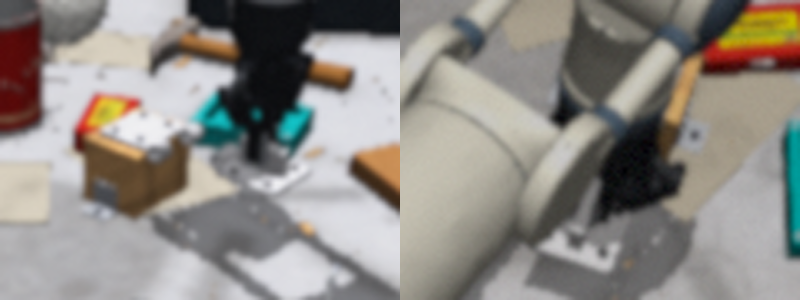

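The side view shows the held leaf level, about 60 mm in front of the jamb. The top view hides its knuckle behind the arm. I fit the leaf and the jamb in the same side picture, plus the jamb from the unobstructed top picture.

```bash
cat > run3.py <<'E'
from fit import *
import run2h as h2
from scipy.spatial.transform import Rotation
N=h2.N; tcp=h2.tcp; yaw=h2.yaw
S0=cv2.imread("pics/side0.png");T0=cv2.imread("pics/top0.png");S2=cv2.imread(f"pics/side{N}.png")
def W(model,p,n): return win(n,np.vstack([q for _,Ps,_ in model(p) for q in Ps]),4)
def clutter(im,t=120):
    h=cv2.cvtColor(im,cv2.COLOR_BGR2HSV).astype(int)
    bad=((h[...,1]>t)&((h[...,0]<5)|(h[...,0]>172)|((h[...,0]>22)&(h[...,0]<110))))
    return cv2.dilate(bad.astype(np.uint8),np.ones((5,5)))==0
def jtop(p): # only the jamb's leaf, on a wooden ground
    f=lambda P:pose(P,p)
    r=jamb(p)
    return r
def leafm(p):
    f=lambda P:pose(P,p)
    return [(1,[f(box(-80,-13,-33,33,-3,3)),f(box(-14,0,-14,14,-3,3)),f(cyl(-14,14))],None),(2,[f(quad(-80,-13,-33,33,3)),f(quad(-14,0,-14,14,3))],None),(3,[f(cyl(-14,14))],None)]
# near-only masks: pixels of the object plus a 5 px band
def near(model,p,n,k=7):
    m=np.zeros((480,640),np.uint8)
    for _,Ps,_ in model(p):
        for P in Ps: cv2.fillConvexPoly(m,cv2.convexHull(proj(n,P).round().astype(np.int32)),1)
    return cv2.dilate(m,np.ones((k,k)))>0
p=[.548,-.277,.075,-.28]; st=[.004,.004,.004,.05]
V={"side":("side",S0,W(jamb,p,"side"),clutter(S0)&near(jamb,p,"side")),"top":("top",T0,W(jamb,p,"top"),clutter(T0)&near(jamb,p,"top"))}
for ns,fr in((("side","top"),[0,1,2,3]),(("side","top"),[0,1,3]),(("side",),[0,1]),(("side",),[0,1,3]),(("top",),[0,1,3])):
    r=fit(jamb,[V[n] for n in ns],p,st,fr); print("jamb",ns,fr,np.round(r[0],4),round(r[1],1))
pj=r[0]
c,s=np.cos(yaw),np.sin(yaw)
p=[tcp[0]+.044*c,tcp[1]+.044*s,tcp[2]-.027,yaw]
m=np.zeros((480,640),np.uint8); cv2.fillConvexPoly(m,cv2.convexHull(proj("side",pose(box(-73,-17,-24,22,8,110),p)).round().astype(np.int32)),1)
v=("side",S2,W(leafm,p,"side"),clutter(S2,90)&near(leafm,p,"side",9)&(m==0))
print("leaf FK",np.round(p,4))
for fr in([0,1],[0,2],[0,1,3]):
    r=fit(leafm,[v],p,st,fr); d=r[0]-p; print("leaf side",fr,np.round(r[0],4),round(r[1],1),"along,across mm",np.round([1e3*(d[0]*c+d[1]*s),1e3*(-d[0]*s+d[1]*c),1e3*d[2]],1))
o=cv2.resize(S2,None,fx=8,fy=8,interpolation=cv2.INTER_CUBIC)
for model,q,col in((jamb,h2.pj or pj,(0,255,0)),(leaf,p,(0,0,255))):
    for k,Ps,_ in model(q):
        for P in Ps: cv2.polylines(o,[cv2.convexHull(((proj("side",P)+.5)*8-.5).round().astype(np.int32))],True,col,1)
u=(proj("side",[.52,-.27,.07])[0]*8).astype(int); cv2.imwrite(f"pics/ov{N}.png",o[u[1]-250:u[1]+250,u[0]-350:u[0]+350])
E
echo 'N=2;tcp=[.4482,-.2461,.1047];yaw=-.286;pj=None' > run2h.py; python3 run3.py
```

```text
jamb ('side', 'top') [0, 1, 2, 3] [ 0.5455 -0.2744  0.0798 -0.2684] 685.5
jamb ('side', 'top') [0, 1, 3] [ 0.5482 -0.2755  0.075  -0.2938] 786.2
jamb ('side',) [0, 1] [ 0.5475 -0.2812  0.075  -0.28  ] 438.6
jamb ('side',) [0, 1, 3] [ 0.5465 -0.2846  0.075  -0.2073] 419.0
jamb ('top',) [0, 1, 3] [ 0.5495 -0.2751  0.075  -0.277 ] 229.5
leaf FK [ 0.4904 -0.2585  0.0777 -0.286 ]
leaf side [0, 1] [ 0.4583 -0.2325  0.0777 -0.286 ] 734.8 along,across mm [-38.1  15.9   0. ]
leaf side [0, 2] [ 0.4603 -0.2585  0.0827 -0.286 ] 838.9 along,across mm [-28.9  -8.5   5. ]
leaf side [0, 1, 3] [ 0.4663 -0.2464  0.0777  0.2765] 792.6 along,across mm [-26.5   4.8   0. ]
```

View pics/ov2.png

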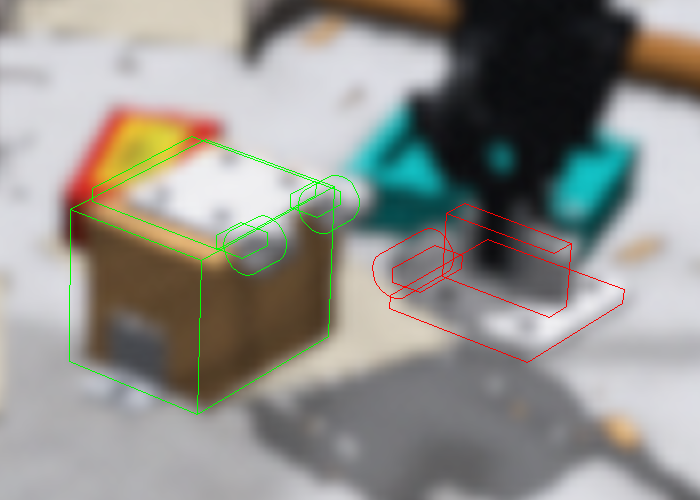

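The jamb model fitted from the top view sits about 1.3 px left of the real jamb in the side view, while the leaf FK overlay fits closely. I measure edge offsets in each picture to separate camera bias.

```bash
cat > edges.py <<'E'
from fit import *
from scipy.ndimage import map_coordinates
def edge(n,im,A,B,p,R=3.5):
    P=pose(np.array([A,B],float)/1e3,p); a,b=proj(n,P); d=(b-a)/np.linalg.norm(b-a); nr=np.array([-d[1],d[0]])
    g=cv2.GaussianBlur(im.astype(np.float32),(0,0),.7); s=np.arange(-R,R+.01,.1); L=np.linalg.norm(b-a)
    prof=[]
    for f in np.linspace(.12,.88,max(5,int(L))):
        q=(a+f*(b-a))[:,None]+nr[:,None]*s
        prof.append(np.stack([map_coordinates(g[...,c],[q[1],q[0]],order=1) for c in range(3)]))
    prof=np.array(prof); G=np.sqrt((np.gradient(prof,.1,axis=2)**2).sum(1))
    m=G.mean(0); k=m.argmax(); each=s[G.argmax(1)]
    return nr,s[k],np.std(each),m[k]
def run(n,im,E,p):
    rows=[]
    for nm,A,B in E:
        nr,o,sd,st=edge(n,im,A,B,p); rows.append((nr,o,sd,st)); print(f"  {nm:10s} n=({nr[0]:+.2f},{nr[1]:+.2f}) off {o:+.1f} sd {sd:.1f} str {st:.0f}")
    k=[r for r in rows if r[2]<1.3 and abs(r[1])<3.3]
    if len(k)>=2:
        w=np.array([1/(.3+r[2]) for r in k]); M=np.array([r[0] for r in k]); y=np.array([r[1] for r in k])
        print("  du,dv",np.round(np.linalg.lstsq(M*w[:,None],y*w,rcond=None)[0],2))
J=[("top+y",(13,33,3),(80,33,3)),("top-y",(13,-33,3),(80,-33,3)),("topback",(80,-33,3),(80,33,3)),("topfront",(12,-16,3),(12,16,3)),
 ("blk+yTop",(12,45,-3),(82,45,-3)),("blk-yTop",(12,-45,-3),(82,-45,-3)),("blkback",(82,-45,-3),(82,45,-3)),("blkfrT",(12,34,-3),(12,44,-3)),
 ("v++",(82,45,-75),(82,45,-3)),("v-+",(12,45,-75),(12,45,-8)),("v--",(12,-45,-75),(12,-45,-8)),("bot+y",(12,45,-75),(82,45,-75)),("botfr",(12,-45,-75),(12,45,-75))]
Lf=[("back",(-80,-33,3),(-80,33,3)),("backlow",(-80,-33,-3),(-80,33,-3)),("+y",(-80,33,3),(-13,33,3)),("+ylow",(-80,33,-3),(-13,33,-3)),("-y",(-80,-33,3),(-13,-33,3)),("fr+",(-13,14,3),(-13,33,3)),("fr+low",(-13,14,-3),(-13,33,-3)),("ribtop+",(-71,6,31),(-19,6,31)),("ribfr",(-19,6,3),(-19,6,31)),("ribbk",(-71,6,3),(-71,6,31))]
if __name__=="__main__":
    I=lambda f:cv2.imread(f"pics/{f}.png")
    pj=[.5495,-.2751,.075,-.28]; pl=[.4904,-.2585,.0777,-.286]
    for n in("side","top"):
        print(n,"jamb"); run(n,I(n+"0"),J,pj)
        print(n,"leaf"); run(n,I(n+"2"),Lf,pl)
    o=[]
    for n in("side","top"):
        u=(proj(n,pose(np.array([[-.04,0,0]]),pl))[0]).astype(int); z=14
        c=cv2.resize(I(n+"2")[u[1]-18:u[1]+18,u[0]-26:u[0]+26],None,fx=z,fy=z,interpolation=cv2.INTER_CUBIC)
        for _,A,B in Lf:
            a,b=((proj(n,pose(np.array([A,B],float)/1e3,pl))-u+[26.5,18.5])*z-.5).round().astype(int); cv2.line(c,tuple(map(int,a)),tuple(map(int,b)),(0,0,255),1)
        o.append(c[:, :])
    cv2.imwrite("pics/lf2.png",cv2.resize(np.vstack(o),(430,600)))
E
python3 edges.py
```

```text
side jamb
  top+y      n=(+0.36,-0.93) off -3.5 sd 0.1 str 57
  top-y      n=(+0.35,-0.94) off -1.5 sd 1.5 str 20
  topback    n=(-0.46,-0.89) off -1.9 sd 1.8 str 51
  topfront   n=(-0.48,-0.88) off -2.3 sd 0.7 str 40
  blk+yTop   n=(+0.36,-0.93) off -0.1 sd 0.8 str 55
  blk-yTop   n=(+0.35,-0.94) off -2.2 sd 1.0 str 20
  blkback    n=(-0.46,-0.89) off -1.0 sd 1.8 str 48
  blkfrT     n=(-0.48,-0.88) off -1.7 sd 0.4 str 51
  v++        n=(+1.00,+0.01) off +2.2 sd 1.3 str 59
  v-+        n=(+1.00,+0.03) off +3.5 sd 3.2 str 9
  v--        n=(+1.00,+0.04) off +0.7 sd 1.6 str 57
  bot+y      n=(+0.38,-0.92) off +1.1 sd 0.3 str 57
  botfr      n=(-0.51,-0.86) off +0.1 sd 0.2 str 59
  du,dv [1.32 0.2 ]
side leaf
  back       n=(-0.53,-0.85) off +2.5 sd 1.6 str 44
  backlow    n=(-0.53,-0.85) off +3.5 sd 1.2 str 40
  +y         n=(+0.36,-0.93) off -0.3 sd 1.1 str 38
  +ylow      n=(+0.36,-0.93) off +1.4 sd 1.3 str 38
  -y         n=(+0.35,-0.94) off +3.5 sd 3.0 str 27
  fr+        n=(-0.50,-0.86) off +3.5 sd 3.4 str 24
  fr+low     n=(-0.50,-0.86) off -1.4 sd 0.6 str 18
  ribtop+    n=(+0.35
[... 710 characters left out ...]
8) off +0.3 sd 1.2 str 46
  bot+y      n=(+0.93,+0.36) off +1.5 sd 1.4 str 33
  botfr      n=(+0.31,-0.95) off +0.1 sd 0.3 str 50
  du,dv [0.96 1.  ]
top leaf
  back       n=(+0.32,-0.95) off -0.1 sd 1.1 str 52
  backlow    n=(+0.32,-0.95) off +0.9 sd 0.7 str 53
  +y         n=(+0.93,+0.36) off +1.2 sd 1.1 str 34
  +ylow      n=(+0.93,+0.36) off +0.8 sd 1.2 str 32
  -y         n=(+0.94,+0.34) off +0.2 sd 1.6 str 26
  fr+        n=(+0.32,-0.95) off +0.8 sd 1.7 str 13
  fr+low     n=(+0.32,-0.95) off +1.0 sd 0.9 str 13
  ribtop+    n=(+0.93,+0.36) off +0.9 sd 1.1 str 31
  ribfr      n=(+0.98,+0.22) off +3.5 sd 0.0 str 39
  ribbk      n=(+0.98,+0.21) off -3.5 sd 1.8 str 41
  du,dv [ 1.18 -0.35]
```

View pics/lf2.png

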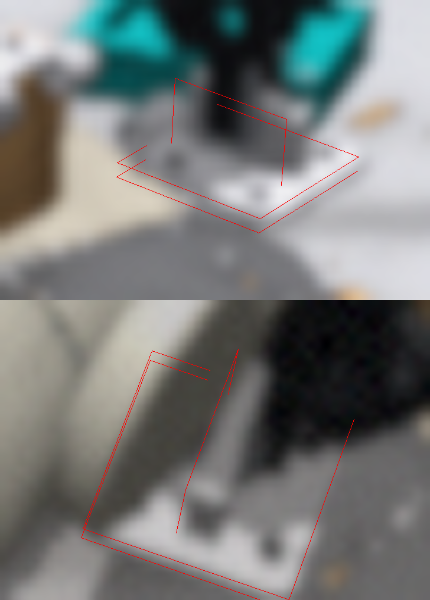

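```bash
cat > prof.py <<'E'
from fit import *
from scipy.ndimage import map_coordinates
def prof(n,im,A,B,p,f0,f1,R=4):
    a,b=proj(n,pose(np.array([A,B],float)/1e3,p)); d=(b-a)/np.linalg.norm(b-a); nr=np.array([-d[1],d[0]]); s=np.arange(-R,R+.01,.5)
    g=cv2.cvtColor(im,cv2.COLOR_BGR2GRAY).astype(np.float32)
    q=[(a+f*(b-a))[:,None]+nr[:,None]*s for f in np.linspace(f0,f1,12)]
    return np.round(nr,2),np.mean([map_coordinates(g,[u[1],u[0]],order=1) for u in q],0).astype(int)
if __name__=="__main__":
    I=lambda f:cv2.imread(f"pics/{f}.png")
    pj=[.5495,-.2751,.075,-.28]; pl=[.4904,-.2585,.0777,-.286]
    print("offsets -4..4 step .5")
    for n,f,p,nm,A,B,f0,f1 in [
     ("side","side2",pl,"back",(-80,-33,3),(-80,33,3),.55,.95),("side","side2",pl,"+y lit",(-80,33,3),(-13,33,3),.05,.3),("side","side2",pl,"+y shade",(-80,33,3),(-13,33,3),.5,.9),
     ("top","top2",pl,"back",(-80,-33,3),(-80,33,3),.1,.35),("top","top2",pl,"back2",(-80,-33,3),(-80,33,3),.6,.9),("top","top2",pl,"-y",(-80,-33,3),(-13,-33,3),.04,.2),
     ("side","side0",pj,"v++",(82,45,-75),(82,45,-3),.3,.7),("side","side0",pj,"v--",(12,-45,-75),(12,-45,-8),.2,.8),("side","side0",pj,"bot+y",(12,45,-75),(82,45,-75),.1,.5),("side","side0",pj,"botfr",(12,-45,-75),(12,45,-75),.2,.8),("side","side0",pj,"plate+y",(13,33,3),(80,33,3),.2,.8),("side","side0",pj,"kn+end",(0,33,10),(0,17,10),.1,.9),
     ("top","top0",pj,"v-+",(12,45,-75),(12,45,-8),.2,.8),("top","top0",pj,"v--",(12,-45,-75),(12,-45,-8),.2,.8),("top","top0",pj,"plate+y",(13,33,3),(80,33,3),.2,.8),("top","top0",pj,"plate-y",(13,-33,3),(80,-33,3),.2,.8),("top","top0",pj,"k33",(-8,33,6),(4,33,10),.1,.9),("top","top0",pj,"k17",(-8,17,6),(4,17,10),.1,.9),("top","top0",pj,"k-17",(-8,-17,6),(4,-17,10),.1,.9),("top","top0",pj,"k-33",(-8,-33,6),(4,-33,10),.1,.9),("top","top0",pj,"k+front",(-9,17,-4),(-9,33,-4),.2,.8),("top","top0",pj,"k-front",(-9,-33,-4),(-9,-17,-4),.2,.8)]:
        nr,v=prof(n,I(f),A,B,p,f0,f1); print(f"{f} {nm:9s}",nr,*v)
E
python3 prof.py
```

```text
offsets -4..4 step .5
side2 back      [-0.53 -0.85] 177 173 169 164 162 167 180 196 210 218 219 214 204 192 180 168 157
side2 +y lit    [ 0.36 -0.93] 116 113 112 112 115 120 129 144 162 181 195 202 200 193 185 178 171
side2 +y shade  [ 0.36 -0.93] 188 193 196 196 193 186 175 161 147 136 130 126 124 124 126 127 129
top2 back      [ 0.32 -0.95] 105 105 104 104 105 110 120 135 154 172 184 191 193 191 186 178 169
top2 back2     [ 0.32 -0.95] 102 101 100 100 100 104 112 126 141 155 164 167 165 161 155 148 142
top2 -y        [0.94 0.34] 162 164 169 175 181 181 177 165 148 130 116 106 101 100 101 102 103
side0 v++       [1.   0.01] 207 206 206 206 206 206 205 204 201 195 182 167 142 119 99 83 79
side0 v--       [1.   0.04] 81 73 69 65 65 65 70 79 93 112 132 150 164 173 177 178 178
side0 bot+y     [ 0.38 -0.92] 167 166 166 166 167 168 166 161 151 137 118 99 83 72 68 67 68
side0 botfr     [-0.51 -0.86] 166 163 162 161 161 159 151 138 120 101 84 72 65 62 61 62 63
side0 plate+y   [ 0.36 -0.93] 109 131 150 164 170 168 163 163 170 182 194 203 207 208 208 209 209
side0 kn+end    [0.48 0.88] 234 23
[... 262 characters left out ...]
147 151 155 158 159 160 162 166 172 180 186 188 186 181 175 170 167
top0 plate-y   [0.94 0.34] 168 171 176 182 186 187 183 176 169 164 161 161 161 160 157 151 142
top0 k33       [0.94 0.33] 126 117 108 100 97 102 113 129 147 164 177 185 189 190 190 190 189
top0 k17       [0.94 0.33] 190 191 190 190 189 184 175 159 138 117 98 85 78 75 74 74 73
top0 k-17      [0.95 0.33] 77 77 76 77 81 88 101 120 140 159 173 183 188 190 190 189 188
top0 k-33      [0.95 0.32] 189 190 190 189 187 182 174 160 142 123 107 95 89 87 85 84 82
top0 k+front   [ 0.31 -0.95] 51 53 55 56 59 65 74 86 100 117 135 151 164 175 184 189 192
top0 k-front   [ 0.31 -0.95] 51 52 53 54 57 63 72 85 101 118 134 150 164 175 184 189 192
```

The knuckle-edge profiles in the top view are clean: the jamb fit is right to about 0.1 px across the bore, and the held leaf sits 0.25 px right of FK. The side view's mismatch is one consistent shift of about 1 px, so I treat it as calibration bias. The target TCP is (0.5074, -0.2604, 0.1025). I close half the gap first.

>>> {"op": "apply_moves", "data": {"deltas": [[[0.3,-0.13,0.1],[0,0,-0.04],255],[[0.5,0,0],[0,0,0],255],[[0.5,0,0],[0,0,0],255],[[0.2,0,0],[0,0,0],255],[[0,0,0],[0,0,0],255]]}}

```text
clock: 12.45
position: [0.4785, -0.2511, 0.1037]
ee_rot: [-3.142, 0.0, -0.279]
force: [0.4, 0.3, -1.8]
gripper_width: 0.0103
gripper_force: 79.0
```

```bash
cat > st.py <<'E'
from h import *
for n in ("side","top"): cv2.imwrite("pics/%s3.png"%n,robot.capture(n))
P=[];F=[]
for i in range(6):
    o=robot.observe(); P.append(np.r_[o["position"],o["ee_rot"]]); F.append(o["force"]); robot.capture("side")
p=np.mean(P,0); y=-.28; x=p[:3]
print(np.round(p,4),np.std(P,0)[:3].round(4),"F",np.mean(F,0).round(2))
a=x[0]*np.cos(y)+x[1]*np.sin(y); c=-x[0]*np.sin(y)+x[1]*np.cos(y)
print("along err mm",(.5596-a)*1e3,"across err",(-.110-c)*1e3,"z err",(.1025-x[2])*1e3, o["clock"])
E
python3 st.py
```

```text
[ 4.781e-01 -2.511e-01  1.039e-01  0.000e+00  1.000e-04 -2.791e-01] [0.     0.     0.0001] F [-0.13 -0.28 -1.97]
along err mm 30.7163710861581 across err -0.8491412014321603 z err -1.3771517965887465 12.8
```

```bash
cat > ov3.py <<'E'
import sys
from fit import *
im=cv2.imread(f"pics/side{sys.argv[1]}.png"); t=np.array(eval(sys.argv[2])); yaw=-.279
pl=[t[0]+.0447*np.cos(yaw),t[1]+.0447*np.sin(yaw),t[2]-.0275,yaw]; pj=[.5495,-.2751,.075,-.28]
z=11; u=proj("side",pose(np.array([[-.02,0,0]]),pj))[0].astype(int)
c=cv2.resize(im[u[1]-26:u[1]+28,u[0]-36:u[0]+36],None,fx=z,fy=z,interpolation=cv2.INTER_CUBIC); a=c.copy()
for model,q,col in((jamb,pj,(0,200,0)),(leaf,pl,(0,0,255))):
    for k,Ps,_ in model(q):
        for P in Ps: cv2.polylines(c,[cv2.convexHull(((proj("side",P)+[.75,-.68]-u+[36.5,26.5])*z-.5).round().astype(np.int32))],True,col,1)
cv2.imwrite(f"pics/o{sys.argv[1]}.png",c)
E
python3 ov3.py 3 "[.4781,-.2511,.1039]"
```

```text
(no output)
```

View pics/o3.png

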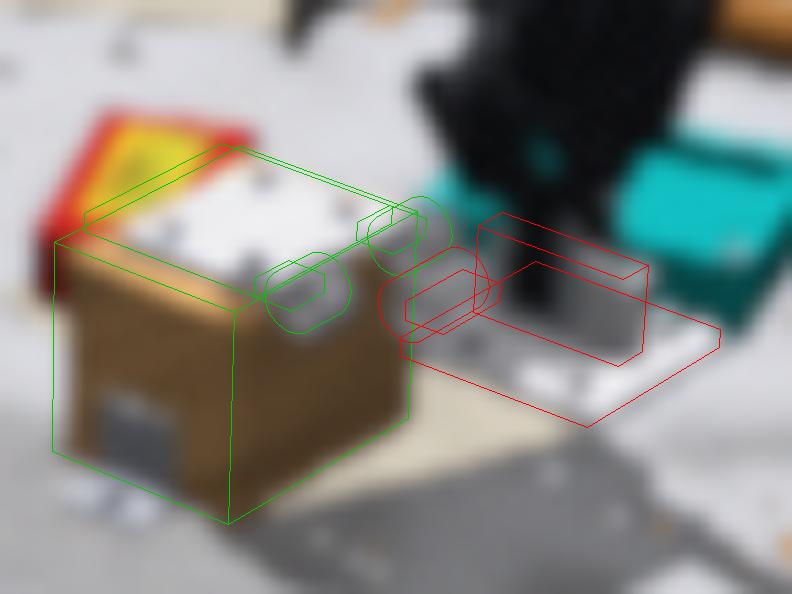

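The overlay, shifted by the bias, shows the leaf at the same height as the jamb's knuckles and its knuckle, at (435,295), aimed at the gap between the knuckles at (305,295) and (410,235). I go in slowly, watching the force.

>>> {"op": "apply_moves", "data": {"deltas": [[[0.25,0.04,0.07],[0,0,0],255],[[0.25,0,0],[0,0,0],255],[[0.15,0,0],[0,0,0],255],[[0.1,0,0],[0,0,0],255],[[0,0,0],[0,0,0],255]]}}

```text
clock: 13.48
position: [0.4926, -0.256, 0.1024]
ee_rot: [-3.142, 0.0, -0.279]
force: [0.2, 0.9, -2.2]
gripper_width: 0.0103
gripper_force: 79.0
```

>>> {"op": "apply_moves", "data": {"deltas": [[[0.15,0,0],[0,0,0],255],[[0.1,0,0],[0,0,0],255],[[0,0,0],[0,0,0],255]]}}

```text
clock: 13.85
position: [0.4974, -0.2574, 0.1025]
ee_rot: [-3.142, -0.0, -0.279]
force: [-0.6, -0.5, -2.0]
gripper_width: 0.0102
gripper_force: 79.0
```

```bash
python3 st.py
```

```text
[ 0.4973 -0.2573  0.1025 -1.0472  0.     -0.2789] [0. 0. 0.] F [-0.25 -0.1  -1.73]
along err mm 10.597756712168005 across err -0.10790811578882675 z err 0.015724722944698843 14.2
```

No contact so far. A gentle probe of ±2 mm across checks the centring in the gap.

>>> {"op": "apply_moves", "data": {"deltas": [[[0,0.04,0],[0,0,0],255],[[0,0.03,0],[0,0,0],255],[[0,0.03,0],[0,0,0],255],[[0,0,0],[0,0,0],255]]}}

```text
clock: 14.75
position: [0.4967, -0.2593, 0.1025]
ee_rot: [-3.142, 0.0, -0.279]
force: [0.1, 0.1, -0.7]
gripper_width: 0.0103
gripper_force: 79.0
```

>>> {"op": "apply_moves", "data": {"deltas": [[[0,-0.08,0],[0,0,0],255],[[0,-0.06,0],[0,0,0],255],[[0,-0.03,0],[0,0,0],255],[[0,-0.03,0],[0,0,0],255],[[0,0,0],[0,0,0],255]]}}

```text
clock: 15.38
position: [0.4978, -0.2554, 0.1025]
ee_rot: [3.142, -0.0, -0.279]
force: [-0.7, 0.7, -2.0]
gripper_width: 0.0103
gripper_force: 79.0
```

No contact at ±2 mm, so it is centred. Return and go in.

>>> {"op": "apply_moves", "data": {"deltas": [[[0.1,0.1,0],[0,0,0],255],[[0.12,0,0],[0,0,0],255],[[0.1,0,0],[0,0,0],255],[[0.08,0,0],[0,0,0],255],[[0,0,0],[0,0,0],255]]}}

```text
clock: 16.0
position: [0.5051, -0.2595, 0.1024]
ee_rot: [-3.142, 0.0, -0.279]
force: [-0.0, -0.2, -2.1]
gripper_width: 0.0104
gripper_force: 79.0
```

>>> {"op": "apply_moves", "data": {"deltas": [[[0.07,0,0],[0,0,0],255],[[0.06,0,0],[0,0,0],255],[[0,0,0],[0,0,0],255]]}}

```text
clock: 16.38
position: [0.5075, -0.2603, 0.1025]
ee_rot: [3.142, -0.0, -0.279]
force: [0.5, -0.1, -1.6]
gripper_width: 0.0101
gripper_force: 79.0
```

```bash
python3 st.py; python3 - <<'E'
from prof import *
I=lambda f:cv2.imread(f"pics/{f}.png"); yaw=-.279
t=np.array([.5074,-.2604,.1025])
pl=[t[0]+.0447*np.cos(yaw),t[1]+.0447*np.sin(yaw),t[2]-.0275,yaw]
for n,nm,A,B,f0,f1 in [("side","back",(-80,-33,3),(-80,33,3),.55,.95),("side","+y lit",(-80,33,3),(-13,33,3),.05,.3),("side","+y shade",(-80,33,3),(-13,33,3),.5,.9),("top","back",(-80,-33,3),(-80,33,3),.1,.35),("top","back2",(-80,-33,3),(-80,33,3),.6,.9),("top","-y",(-80,-33,3),(-13,-33,3),.04,.2)]:
    nr,v=prof(n,I(n+"3"),A,B,pl,f0,f1); print(n,nm,nr,*v)
E
```

```text
[ 0.5075 -0.2603  0.1025 -1.0472  0.     -0.279 ] [0. 0. 0.] F [ 0.35  0.26 -2.07]
along err mm -0.012509104476254862 across err -0.11058682290739086 z err 0.02118446506706173 16.725
side back [-0.51 -0.86] 210 209 204 197 189 185 189 199 209 215 214 207 196 185 173 161 149
side +y lit [ 0.36 -0.93] 198 198 199 199 196 192 185 181 181 188 196 200 197 188 177 167 159
side +y shade [ 0.36 -0.93] 62 63 64 65 67 71 78 88 99 109 116 120 121 121 122 124 127
top back [ 0.31 -0.95] 106 106 105 105 107 114 128 146 165 181 191 194 193 188 179 167 156
top back2 [ 0.31 -0.95] 119 117 115 113 113 118 130 146 165 180 190 195 193 188 180 171 162
top -y [0.94 0.34] 155 157 163 171 178 184 186 180 169 151 133 119 110 107 106 105 105
```

No contact at the nominal pose. The side edges hint that the leaf may be about 1–2 mm short. A very gentle forward feel (0.3–0.5 mm steps) settles it.

>>> {"op": "apply_moves", "data": {"deltas": [[[0.025,0,0],[0,0,0],255],[[0.025,0,0],[0,0,0],255],[[0.025,0,0],[0,0,0],255],[[0,0,0],[0,0,0],255]]}}

```text
clock: 17.27
position: [0.5082, -0.2605, 0.1025]
ee_rot: [-3.141, 0.002, -0.279]
force: [-5.3, 1.2, 0.6]
gripper_width: 0.0104
gripper_force: 79.5
```

```bash
python3 st.py
```

```text
[ 5.0820e-01 -2.6050e-01  1.0250e-01 -3.1415e+00  2.0000e-03 -2.7910e-01] [0. 0. 0.] F [-4.86  1.45  1.1 ]
along err mm -0.7527509108767871 across err -0.12139483890714897 z err -0.03429413976238638 17.625
```

Light contact (5 N) just 0.7 mm past nominal. That is the knuckle against the block edge, so the leaf is about 2 mm too far forward. I back off and feel once more 2 mm lower, to judge the height from the contact direction.

>>> {"op": "apply_moves", "data": {"deltas": [[[-0.1,0,0],[0,0,0],255],[[0,0,0.1],[0,0,0],255],[[0.05,0,0],[0,0,0],255],[[0,0,0],[0,0,0],255]]}}

```text
clock: 18.18
position: [0.5081, -0.2604, 0.1003]
ee_rot: [-3.142, 0.0, -0.279]
force: [-0.5, 0.4, -1.2]
gripper_width: 0.0101
gripper_force: 79.2
```

>>> {"op": "apply_moves", "data": {"deltas": [[[0.02,0,0],[0,0,0],255],[[0,0,0],[0,0,0],255]]}}

```text
clock: 18.42
position: [0.5081, -0.2604, 0.1004]
ee_rot: [-3.141, 0.001, -0.279]
force: [-1.8, 0.4, -2.0]
gripper_width: 0.0102
gripper_force: 79.2
```

```bash
python3 st.py
```

```text
[ 5.0810e-01 -2.6040e-01  1.0040e-01 -3.1415e+00  6.0000e-04 -2.7900e-01] [0. 0. 0.] F [-2.77  0.46 -1.35]
along err mm -0.7142291050906691 across err -0.13926916056576644 z err 2.090056356100739 18.775
```

The contact stands at the same place at both heights. That gives the in-line position as about 1.5 mm back from nominal, and slightly higher by about 1 mm, which fits the edge continuity of the two plates in the side view. Back off to there.

>>> {"op": "apply_moves", "data": {"deltas": [[[-0.11,0,0],[0,0,0],255],[[0,0,-0.16],[0,0,0],255],[[0,0,0],[0,0,0],255],[[0,0,0],[0,0,0],255]]}}

```text
clock: 19.32
position: [0.5064, -0.26, 0.1038]
ee_rot: [3.141, -0.001, -0.279]
force: [-0.4, -0.1, -2.7]
gripper_width: 0.01
gripper_force: 79.2
```

```bash
python3 st.py; cat > chk.py <<'E'
from prof import *
I=lambda f:cv2.imread(f"pics/{f}.png"); pj=[.5495,-.2751,.075,-.28]
c,s=np.cos(-.28),np.sin(-.28)
pl=[pj[0]-s*.0*c,pj[1],.075,-.28]
for f,nm,A,B,f0,f1 in [("side0","jamb plate+y",(13,33,3),(80,33,3),.2,.8),("side3","jamb plate+y",(13,33,3),(80,33,3),.2,.8),("side3","leaf +y lit",(-80,33,3),(-13,33,3),.05,.3),("side3","leaf back",(-80,-33,3),(-80,33,3),.55,.95),("top3","leaf -y",(-80,-33,3),(-13,-33,3),.04,.2),("top3","leaf back",(-80,-33,3),(-80,33,3),.1,.35),("top0","jamb k-33",(-8,-33,6),(4,-33,10),.1,.9)]:
    nr,v=prof(f[:-1],I(f),A,B,pj,f0,f1); print(f,nm,nr,*v)
E
python3 chk.py; python3 ov3.py 3 "[.5059,-.2599,.1037]"
```

```text
[ 5.0620e-01 -2.5990e-01  1.0360e-01 -2.0944e+00  1.0000e-04 -2.7890e-01] [0. 0. 0.] F [-0.06  0.16 -2.19]
along err mm 1.2646550679062951 across err -0.12972450860189444 z err -1.0951178227513458 19.675
side0 jamb plate+y [ 0.36 -0.93] 109 131 150 164 170 168 163 163 170 182 194 203 207 208 208 209 209
side3 jamb plate+y [ 0.36 -0.93] 97 112 125 134 138 137 135 135 141 150 161 172 182 189 197 202 206
side3 leaf +y lit [ 0.36 -0.93] 200 200 201 200 198 192 186 182 183 189 198 205 206 203 197 188 176
side3 leaf back [-0.51 -0.86] 211 211 207 200 192 188 191 199 210 217 217 211 201 189 176 165 152
top3 leaf -y [0.94 0.34] 156 166 176 182 185 179 168 150 132 119 110 106 105 105 105 105 105
top3 leaf back [ 0.31 -0.95] 107 107 107 107 110 118 132 150 169 183 191 193 190 184 175 164 155
top0 jamb k-33 [0.95 0.32] 189 190 190 189 187 182 174 160 142 123 107 95 89 87 85 84 82
```

View pics/o3.png

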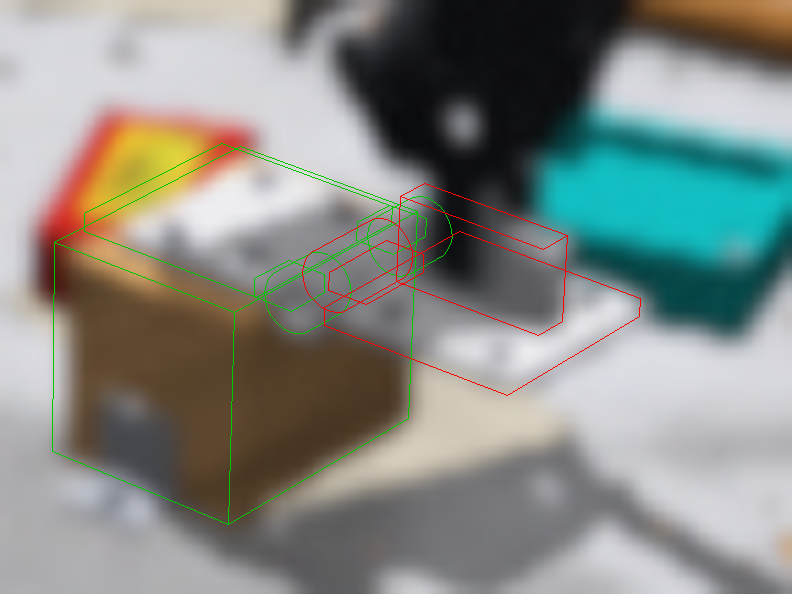

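The knuckle sits between the jamb's two, with no contact force. One last trim of about 0.5 mm across and down, settle, and hand in.

>>> {"op": "apply_moves", "data": {"deltas": [[[-0.01,0.02,0.025],[0,0,0],255],[[0,0,0],[0,0,0],255],[[0,0,0],[0,0,0],255],[[0,0,0],[0,0,0],255],[[0,0,0],[0,0,0],255]]}}

```text
clock: 20.35
position: [0.5059, -0.2603, 0.1032]
ee_rot: [3.142, -0.0, -0.279]
force: [0.3, -0.6, -1.6]
gripper_width: 0.0103
gripper_force: 79.2
```

```bash
python3 st.py; python3 -c "
from station import robot
print(robot.hand_in())"
```

```text
[ 0.5059 -0.2602  0.1032  1.0472 -0.     -0.2789] [0. 0. 0.] F [ 0.09  0.08 -2.2 ]
along err mm 1.4605569949659447 across err 0.29007480186886425 z err -0.6953417977869497 20.7
the job is handed in; nothing more can be done
None
```

The single-knuckle leaf is held level and still with its knuckle between the jamb's two and no contact force, handed in at 20.7 s; hole alignment is estimated to about 1 mm (not seen directly), and the feel for it touched the jamb briefly at about 5 N.

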